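# Brake the tape carousel, strip its rolls, release the brake

### The job

Clear the tape carousel for wipe-down: pull its brake lever up to the third notch and let go so that the ratchet holds it there, and only then slide every tape roll up off its spindle and lay the rolls flat in the steel tray. When all the rolls are in the tray, press the release button so that the lever drops fully back to its rest, and leave the tray standing flat.

Things in the scene. Friction and masses are not known exactly. Their poses are not given: they have to be found in the camera images.
- reel_stand: Tape carousel, fixed to the table: an aluminium disc (188 mm across, top 42 mm above the table, turns freely unless braked) with 6 upright steel spindles 14 mm thick, tops at 80 mm, on a 75 mm radius, every 60 deg from 30 deg off the stand's x at the start. Origin on the disc's axis at table level, z up. The ratchet brake is on its -x (robot's) side, the lever along its +y.
- brake_lever (a joint): Lever angle, rad: 0 = level, at rest; grows as the handle rises. Notches at 0.26, 0.52, 0.78 (third: brakes the disc) and 1.04 (one too many). The pawl clicks in as a notch is passed: pull about 0.1 past it (never 0.2), let go and the lever sinks back on to it. 3 to 8 N at the handle; a spring returns it when released. Marks on the front cheek: rest (level) and the notches, the third longer.
- lever_hinge (a point): Centre of the lever's hub, 60 mm above the table, between two upright round cheek plates (88 mm across, tops 104 mm above the table). The hinge axis is the stand's x axis.
- lever_grip (a point): Middle of the lever's black handle: round, 22 mm thick, 62 mm long, pointing away from the hub. This point is 110 mm from lever_hinge, at rest in the stand's +y direction and 60 mm above the table. It can be pinched from above with fingers closing along the stand's x axis, and turns between the pads as it rises.
- release_button (a joint): Travel of the release button, m: 0 = up, 0.008 = fully down. Pressed 6 mm or more it draws the pawl out and the lever falls; keep it down until the lever is at rest. 1.6 N to start, 4.8 N fully down. It also dips by itself as the ratchet clicks.
- release_top (a point): Centre of the top of the release button: round grey cap 24 mm across in a black round housing, top 86 mm above the table, 75 mm from lever_hinge in the stand's -y direction; it is pressed straight down.
- tray: Loose open steel tray, 256 x 140 x 28 mm outside (x, y, z), walls and floor 4 mm thick, 0.9 kg, standing left of the carousel. Origin at the centre of its underside; x along its long side.
- roll1: Roll of paper tape on a cardboard core: ring 44 mm across and 20 mm thick with a 22 mm hole, 60 g. At the start it lies flat on the carousel's disc round a spindle. Origin at the centre of its underside, z along its axis (either way up will do). Five or six rolls are present.
- roll2: Roll of paper tape on a cardboard core: ring 44 mm across and 20 mm thick with a 22 mm hole, 60 g. At the start it lies flat on the carousel's disc round a spindle. Origin at the centre of its underside, z along its axis (either way up will do). Five or six rolls are present.
- roll3: Roll of paper tape on a cardboard core: ring 44 mm across and 20 mm thick with a 22 mm hole, 60 g. At the start it lies flat on the carousel's disc round a spindle. Origin at the centre of its underside, z along its axis (either way up will do). Five or six rolls are present.
- roll4: Roll of paper tape on a cardboard core: ring 44 mm across and 20 mm thick with a 22 mm hole, 60 g. At the start it lies flat on the carousel's disc round a spindle. Origin at the centre of its underside, z along its axis (either way up will do). Five or six rolls are present.
- roll5: Roll of paper tape on a cardboard core: ring 44 mm across and 20 mm thick with a 22 mm hole, 60 g. At the start it lies flat on the carousel's disc round a spindle. Origin at the centre of its underside, z along its axis (either way up will do). Five or six rolls are present.
- roll6: Roll of paper tape on a cardboard core: ring 44 mm across and 20 mm thick with a 22 mm hole, 60 g. At the start it lies flat on the carousel's disc round a spindle. Origin at the centre of its underside, z along its axis (either way up will do). Five or six rolls are present.

How it is judged:
By the outcome, as a careful person would: the job done as asked, in the order asked, and still so for the second after the job is handed in, with the robot touching nothing.
Of roll1, roll2, roll3, roll4, roll5, roll6 only 5 to 6 are there at a start; the rules pass over those that are not, and their reading is None.
At some moment in a run one of tray may be knocked a few centimetres aside while the robot is not near it.
Once in a run the grip may slacken for a moment while it holds something.
It also fails if it takes over 208 s, if anything falls off the work surface, if the arm or the gripper's body presses on something with over 40 N, if the wrist force passes 120 N, or if a joint passes its speed limit or range.

### The arm

A 7-joint arm with a two-finger parallel gripper is mounted at the origin on a cart in front of the work surface, level with it; the furniture and walls round the work are solid. World frame = base frame: x ahead of the robot, y to its left, z up, the work surface at z = 0. Lengths are in m, angles in rad, forces in N, time in s.
With the tool pointing down it reaches from about 0.4 to 0.9 m from the base axis. Payload 5.6 kg.
Tool frame: the origin (TCP) lies on the front face of the gripper's body, between the roots of the fingers; the fingertips stand 88 mm ahead of it and the grasp point (between the pads) lies 69 mm ahead of it; z points along the fingers, y is the line along which they close (so a half turn about z gives the same grasp; the last joint's range is limited). The gripper opens to 92 mm and grips with 3 to 60 N. Pads are 20 mm wide; open, the fingers measure 128 mm over their backs; the gripper's body (75 mm by 189 mm) begins 69 mm behind the grasp point.
Start: joints at [1.266, 0.468, -0.012, 1.603, 0.006, 1.071, -0.056], TCP at [0.168, -0.628, 0.303] pointing down, gripper open.
Joint ranges: [-2.53, 2.53], [-0.31, 2.02], [-1.57, 1.55], [0.28, 2.44], [-1.29, 4.43], [0.15, 1.84], [-2.92, 2.92]. Speed limits (rad/s): [2.57, 2.57, 3.14, 3.14, 3.14, 3.14, 3.14].

### API

Orientations are given as a unit quaternion [w, x, y, z].
In Python, from rig import sensors, capture, ctrl gives the robot as it stands.
- The arm moves only by the tool drive_tool, never from a script. Its argument "targets" is one flat list of numbers, 6 for each row, row after row: the shift along the tool's x, y, z in m, then the turn, a rotation vector about the tool's x, y, z in degrees. A call has 1 to 10 rows; each row shifts and turns the commanded pose from where the row before left it, along the tool's axes as they then stand; what a row does not reach is not made up. A row lasts 1/12 s, in which the tool goes at most 41.7 mm and 7.16 degrees, less where a joint would pass 70% of its speed; a pose out of reach is approached as far as the arm can. A call is refused whole if a number of a shift passes 0.0417 or a number of a turn 7.16, either way. A call with a gripper value outside its range is refused whole. "fingers" is the finger opening in m, from 0 to 0.0919, set as the call begins (left out, the last holds). The fingers move at their own pace and stop on an object; "newtons" is the grip in N (left out, the last holds). Time passes only in rows, so rows that do not move let the fingers close. It gives the time, the measured TCP pose, the force, the opening and the grip force at its end, in the units of the state.
- sensors.read_state(): the state, without advancing time (a new reading comes with each control period).
- capture(name): name is "side" or "top" or "wrist"; returns a dict with "frame" (420x560x3 uint8, blue, green, red), "depth" (420x560 float32, m along the optical axis (not along the pixel's ray), 0 where there is no reading), "fx", "fy", "cx", "cy" (pixels), "k1" (the pictures are not rectified: a ray, as slopes to the right and down, at radius r is drawn at 1 + k1 r^2 times it, then the intrinsics apply), "extrinsics" (4x4, takes a point from camera to world coordinates). Camera axes: x right, y up, looking along -z (the intrinsics and any distortion apply to the point x, -y, -z); pixel columns grow to the right and rows downward; lengths in m; the calibration is good to about 2 mm. A picture is of the moment at which its call begins.
- ctrl.close_job(): hands the job in; it is judged then, once.
The state is a dict: "clock": time; "joint_positions": joint angles; "qvel": joint speeds; "effort": joint torques, N m; "tool_pos": TCP position; "tool_rot": TCP orientation; "ft_force": force on the tool from outside, world axes, zero at the start; "moment": the same for the moment, N m; "finger_gap": opening from 0.0 (shut) to 1.0 (fully open); "gripper_force": force on a finger pad.
Only numpy, scipy, OpenCV 4.12 (cv2) and the standard library are available. Lean on these libraries where they do the work, as an engineer would, in place of code of your own. Each camera call takes 0.05 s, during which the arm holds its last target. There are 200 camera calls.

## Working session

There is one attempt and no reset: what is moved stays moved. The work goes in short steps, Python scripts to look and compute and a tool call to move; the robot and the scene stay as the last step left them, time stands still between calls to the robot, and variables do not carry over. Pictures are saved under pics/ and viewed, at most 14 in all, crops included, and the job is handed in when it is done.

Besides the shell and the picture viewer there is one more tool, called after "Emit:" in YAML: its name, and indented under it one key for each argument. drive_tool: Moves the arm, as the interface text tells. Its arguments: {"type":"object","properties":{"targets":{"type":"array","items":{"type":"number"}},"fingers":{"type":"number"},"newtons":{"type":"number"}},"required":["targets"]}

```bash
ls; mkdir -p pics
cat > h.py <<'E'
import numpy as np, cv2
from rig import sensors, capture, ctrl
def shot(n,f=None):
    c=capture(n)
    if f: cv2.imwrite('pics/'+f+'.png',c['frame'])
    return c
def ray(c,u,v):
    x=(u-c['cx'])/c['fx'];y=(v-c['cy'])/c['fy'];a,b=x,y
    for _ in range(20):
        s=1+c['k1']*(a*a+b*b);a,b=x/s,y/s
    return np.array([a,-b,-1.])
def W(c,u,v,d=None):
    if d is None: d=c['depth'][int(v),int(u)]
    E=np.array(c['extrinsics']);return (E@np.append(ray(c,u,v)*d,1))[:3]
def Z(c,u,v,z):
    E=np.array(c['extrinsics']);r=E[:3,:3]@ray(c,u,v);o=E[:3,3]
    return o+r*(z-o[2])/r[2]
E
python3 - <<'E'
from h import *
np.set_printoptions(precision=3,suppress=True)
print(sensors.read_state())
for n in ('top','side'):
    c=shot(n,n+'0');print(n,c['fx'],c['k1'],np.array(c['extrinsics']))
E
```

```text
pics
{'clock': 0.0, 'joint_positions': array([ 1.266,  0.468, -0.012,  1.604,  0.006,  1.071, -0.056]), 'qvel': array([ 0.   , -0.001,  0.   , -0.001, -0.   ,  0.003,  0.001]), 'effort': array([ -0.001, -52.058,  -0.012, -24.375,  -0.056,   0.018,   0.   ]), 'tool_pos': array([ 0.168, -0.627,  0.302]), 'tool_rot': array([-0.001,  0.991,  0.131, -0.   ]), 'ft_force': array([-0.079,  0.626,  0.463]), 'moment': array([ 0.001,  0.005, -0.011]), 'gripper_force': 0.0, 'finger_gap': 0.9988205278855313}
top 472.54166194095785 -0.04014263334121888 [[ 0.005  0.989 -0.15   0.457]
 [-1.     0.007  0.012  0.122]
 [ 0.013  0.15   0.989  0.922]
 [ 0.     0.     0.     1.   ]]
side 534.9670377273613 -0.20393154591800483 [[ 0.992  0.058 -0.109  0.469]
 [-0.123  0.522 -0.844 -0.59 ]
 [ 0.008  0.851  0.525  0.53 ]
 [ 0.     0.     0.     1.   ]]
```

View pics/top0.png

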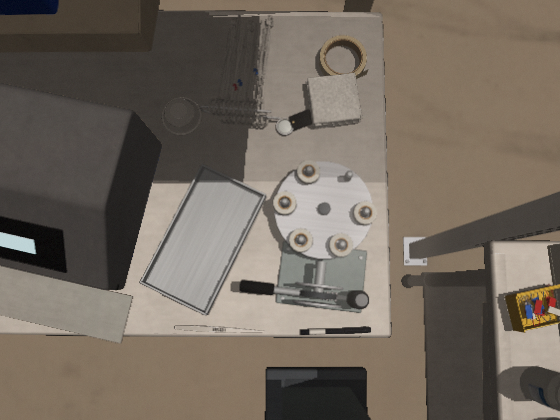

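View pics/side0.png

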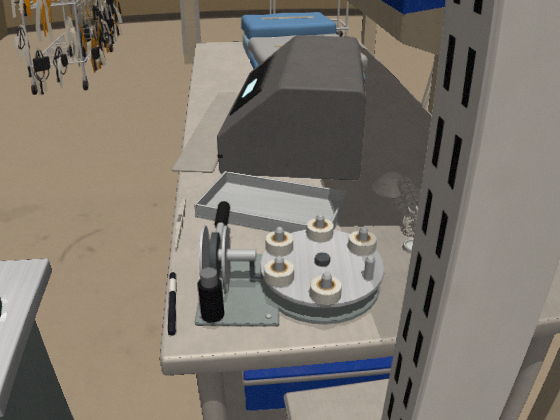

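Top view: the disc centre is near (324,209), with five rolls at (308,171), (285,203), (301,239), (341,243) and (365,213). The empty spindle is at (348,176), the handle near (256,288), the button near (357,299), and the tray corners at (206,168), (265,195), (208,312) and (141,282). The side view agrees.

Run:
```python
from h import *
np.set_printoptions(precision=3,suppress=True)
c=shot('top')
for n,u,v,z in [('hub cap',324,209,.05),('sp308',309,170,.08),('sp285',285,202,.08),('sp301',301,239,.08),('sp341',341,244,.08),('sp365',366,212,.08),('empty',348,176,.08),('grip',257,288,.071),('gripend',241,286,.071),('gripin',273,290,.071),('btn',358,299,.086)]+[('tray',u,v,.028) for u,v in [(206,168),(265,195),(208,312),(141,282)]]+[('table',100,200,0),('t2',200,330,0)]:
    print(n,Z(c,u,v,z),W(c,u,v))
f=c['frame'];a=cv2.resize(f[155:320,130:385],None,fx=3.1,fy=3.1,interpolation=cv2.INTER_CUBIC);cv2.imwrite('pics/topc.png',a)
```

```text
hub cap [0.601 0.044 0.05 ] [0.6   0.044 0.055]
sp308 [0.668 0.073 0.08 ] [0.669 0.073 0.077]
sp285 [0.608 0.117 0.08 ] [0.608 0.117 0.081]
sp301 [0.541 0.088 0.08 ] [0.541 0.088 0.082]
sp341 [0.533 0.016 0.08 ] [0.533 0.016 0.079]
sp365 [ 0.591 -0.03   0.08 ] [ 0.591 -0.03   0.08 ]
empty [0.657 0.002 0.08 ] [0.658 0.002 0.078]
grip [0.454 0.166 0.071] [0.454 0.166 0.069]
gripend [0.458 0.194 0.071] [0.458 0.194 0.069]
gripin [0.451 0.137 0.071] [0.451 0.137 0.068]
btn [ 0.436 -0.012  0.086] [ 0.436 -0.012  0.086]
tray [0.684 0.27  0.028] [0.686 0.272 0.019]
tray [0.631 0.155 0.028] [0.633 0.156 0.018]
tray [0.409 0.258 0.028] [0.409 0.26  0.016]
tray [0.464 0.386 0.028] [0.464 0.386 0.028]
table [0.624 0.484 0.   ] [0.588 0.405 0.2  ]
t2 [0.374 0.277 0.   ] [0.375 0.275 0.012]
```

View pics/topc.png

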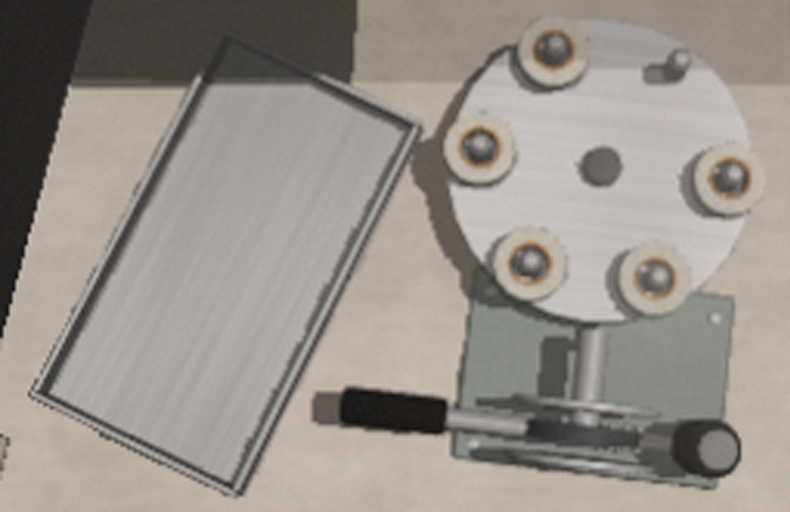

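Run:
```python
from h import *
np.set_printoptions(precision=3,suppress=True)
c=shot('top')
for n,u,v in [('foot',415,250),('plate corner',405,240),('platec2',427,264),('post',420,245),('post',440,238),('post',500,225),('post',540,210),('postedge',440,222),('postedge2',440,255),('p',540,186),('p',540,235),('table R',388,200),('knob',407,281),('sidebench',520,260),('crate',535,310),('btn',362,301),('btn',359,300)]:
    print(n,W(c,u,v))
print(Z(c,361.9,300.8,.086),Z(c,321,264.7,.06))
w=shot('wrist','w0');print(np.array(w['extrinsics']),w['fx'])
s=shot('side')
for u,v in [(209,278),(211,275),(420,200),(450,100),(400,380),(480,200),(222,212),(225,207),(205,255),(228,255),(322,258)]: print(u,v,W(s,u,v))
```

```text
foot [ 0.59  -0.363 -0.79 ]
plate corner [ 0.637 -0.354 -0.892]
platec2 [ 0.544 -0.436 -0.89 ]
post [ 0.604 -0.367 -0.737]
post [ 0.607 -0.368 -0.526]
post [ 0.595 -0.366 -0.114]
post [ 0.601 -0.364  0.059]
postedge [ 0.71  -0.499 -0.905]
postedge2 [ 0.58  -0.491 -0.898]
p [ 0.857 -0.909 -0.896]
p [ 0.659 -0.893 -0.895]
table R [ 0.795 -0.294 -0.899]
knob [ 0.479 -0.34  -0.827]
sidebench [ 0.51  -0.349 -0.   ]
crate [ 0.414 -0.357  0.03 ]
btn [ 0.432 -0.019  0.084]
btn [ 0.434 -0.014  0.085]
[ 0.433 -0.019  0.086] [0.497 0.051 0.06 ]
[[ 0.259  0.933  0.25   0.238]
 [-0.966  0.25   0.067 -0.608]
 [ 0.    -0.258  0.966  0.384]
 [ 0.     0.     0.     1.   ]] 326.08322668344607
209 278 [ 0.435 -0.027  0.083]
211 275 [ 0.438 -0.025  0.086]
420 200 [ 0.565 -0.368  0.394]
450 100 [ 0.565 -0.384  0.454]
400 380 [ 0.565 -0.385  0.277]
480 200 [ 0.572 -0.415  0.421]
222 212 [0.455 0.16  0.07 ]
225 207 [0.461 0.177 0.069]
205 255 [0.428 0.054 0.062]
228 255 [0.462 0.048 0.064]
322 258 [0.601 0.04  0.053]
```

Emit:
drive_tool:
  targets: [0.029,-0.0247,0,0,0,0,0.029,-0.0247,0,0,0,0,0.029,-0.0247,0,0,0,0,0.029,-0.0247,0,0,0,0,0.029,-0.0247,0,0,0,0,0.029,-0.0247,0,0,0,0,0.029,-0.0247,0,0,0,0,0.029,-0.0247,0,0,0,0,0.029,-0.0247,0,0,0,0,0.029,-0.0247,0,0,0,0]

```text
clock: 1.13
tool_pos: [0.3851, -0.3134, 0.3036]
tool_rot: [0.001, 0.992, 0.13, 0.001]
ft_force: [0.3, 0.1, -0.0]
finger_gap: 0.999
gripper_force: 0.0
```

Emit:
drive_tool:
  targets: [0.029,-0.0247,0,0,0,0,0.029,-0.0247,0,0,0,0,0,0,0,0,0,-6.8,0,0,0,0,0,-6.8,0,0,0,0,0,-6.8,0,0,0,0,0,-6.8,0,0,0,0,0,-6.8,0,0,0,0,0,-6.8,0,0,0,0,0,-6.8,0,0,0,0,0,-6.8]

```text
clock: 1.97
tool_pos: [0.4276, -0.2515, 0.3027]
tool_rot: [0.0, 0.82, 0.572, -0.0]
ft_force: [-0.9, 0.3, -0.2]
finger_gap: 1.001
gripper_force: 0.0
```

Emit:
drive_tool:
  targets: [0,0,0,0,0,-6.8,0,0,0,0,0,-6.8,0,0,0,0,0,0]

```text
clock: 2.22
tool_pos: [0.4276, -0.2515, 0.3027]
tool_rot: [-0.0, 0.748, 0.664, 0.0]
ft_force: [0.4, 0.3, -1.3]
finger_gap: 1.004
gripper_force: 0.0
```

Emit:
drive_tool:
  targets: [0.0385,-0.0022,0,0,0,0,0.0385,-0.0022,0,0,0,0,0.0385,-0.0022,0,0,0,0,0.0385,-0.0022,0,0,0,0,0.0385,-0.0022,0,0,0,0,0.0385,-0.0022,0,0,0,0,0.0385,-0.0022,0,0,0,0,0.0385,-0.0022,0,0,0,0,0.0385,-0.0022,0,0,0,0,0.0385,-0.0022,0,0,0,0]
  fingers: 0.06

```text
clock: 3.05
tool_pos: [0.4526, 0.135, 0.303]
tool_rot: [0.0, 0.75, 0.661, 0.0]
ft_force: [1.4, -0.3, 0.5]
finger_gap: 0.652
gripper_force: 0.0
```

Emit:
drive_tool:
  targets: [0,0,0,0,0,0,0,0,0,0,0,0]

```text
clock: 3.22
tool_pos: [0.4524, 0.1356, 0.3027]
tool_rot: [-0.0, 0.748, 0.663, 0.0]
ft_force: [0.6, -0.4, 0.4]
finger_gap: 0.654
gripper_force: 0.0
```

```bash
cat >> h.py <<'E'
from scipy.spatial.transform import Rotation as R
def pose():
    s=sensors.read_state();q=s['tool_rot'];return s,np.array(s['tool_pos']),R.from_quat([q[1],q[2],q[3],q[0]])
def to(x,y,z,yaw=None):
    "shift (tool axes, m) and turn (deg) from here to grasp point xyz, fingers down, tool x at yaw deg"
    s,p,r=pose();a=np.radians(yaw) if yaw is not None else np.arctan2(*r.as_matrix()[1::-1,0])
    T=np.array([[np.cos(a),np.sin(a),0],[np.sin(a),-np.cos(a),0],[0,0,-1]]).T
    g=np.array([x,y,z+.069])
    print('to',np.round(r.as_matrix().T@(g-p),4),'turn',np.round((r.inv()*R.from_matrix(T)).as_rotvec(degrees=True),2),'| tool pos',np.round(p,4),'yaw now',np.round(np.degrees(np.arctan2(*r.as_matrix()[1::-1,0])),2),'t',round(s['clock'],2),'f',np.round(s['ft_force'],1),'gap',round(s['finger_gap']*.0919,4))
E
python3 - <<'E'
from h import *
to(.4555,.1645,.062,83)
w=shot('wrist','w1');print(pose()[0]['joint_positions'])
E
```

```text
to [ 0.029  -0.0004  0.1717] turn [-0.01 -0.04  0.12] | tool pos [0.4524 0.1356 0.3027] yaw now 83.12 t 3.22 f [ 0.6 -0.4  0.4] gap 0.0601
[ 0.24457695  0.24100035 -0.6811021   1.98965197  0.18314989  0.97168505
 -0.64918857]
```

View pics/w1.png

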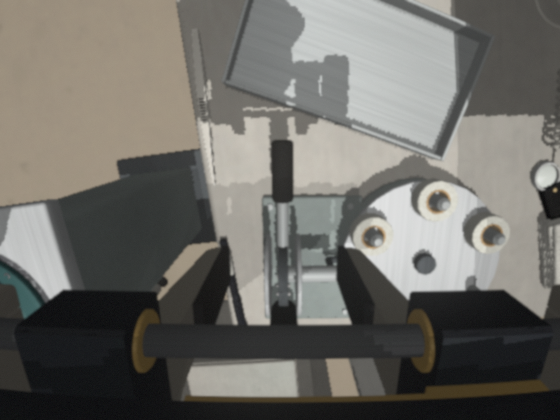

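The wrist view shows the handle upright at column 283, rows 141–202, nearly centred between the fingers, with the cheeks at (270–300, 205–320). I'll check its position by depth.

Run:
```python
from h import *
np.set_printoptions(precision=4,suppress=True)
w=shot('wrist')
for u,v in [(283,144),(283,156),(283,171),(283,186),(283,199),(283,225),(290,262),(285,312),(424,264),(372,237),(437,200),(492,234)]: print(u,v,W(w,u,v))
for u in (273,293):print(Z(w,u,171,.06))
```

```text
283 144 [0.4594 0.1922 0.0706]
283 156 [0.458  0.181  0.0711]
283 171 [0.4562 0.1665 0.0685]
283 186 [0.4544 0.1522 0.0705]
283 199 [0.4528 0.1392 0.0696]
283 225 [0.4494 0.1115 0.0658]
290 262 [0.45   0.0455 0.0082]
285 312 [ 0.4378 -0.0015  0.0449]
424 264 [0.5984 0.0445 0.0559]
372 237 [0.537  0.0909 0.0756]
437 200 [0.6037 0.1211 0.0755]
492 234 [0.6649 0.0766 0.0723]
[0.4462 0.1667 0.06  ]
[0.4659 0.1642 0.06  ]
```

Emit:
drive_tool:
  targets: [0.015,0,0.034,0,0,0,0.015,0,0.034,0,0,0,0,0,0.034,0,0,0,0,0,0.034,0,0,0,0,0,0.025,0,0,0,0,0,0.012,0,0,0,0,0,0,0,0,0]

```text
clock: 3.9
tool_pos: [0.4554, 0.161, 0.1275]
tool_rot: [-0.001, 0.75, 0.661, -0.002]
ft_force: [-1.3, -0.2, -1.0]
finger_gap: 0.655
gripper_force: 0.0
```

Emit:
drive_tool:
  targets: [0,0,0,0,0,0,0,0,0,0,0,0,0,0,0,0,0,0,0,0,0,0,0,0,0,0,0,0,0,0]
  fingers: 0.0
  newtons: 25

```text
clock: 4.32
tool_pos: [0.457, 0.1631, 0.1307]
tool_rot: [0.001, 0.749, 0.662, 0.001]
ft_force: [-0.9, -0.7, 0.5]
finger_gap: 0.309
gripper_force: 0.0
```

Run:
```python
from h import *
to(.456,.166,.06,83)
```

```text
to [ 0.0028 -0.0014  0.0017] turn [ 0.12 -0.03 -0.03] | tool pos [0.457  0.1631 0.1307] yaw now 82.97 t 4.32 f [-0.9 -0.7  0.5] gap 0.0284
```

Emit:
drive_tool:
  targets: [0,0,0,0,0,0,0,0,0,0,0,0,0,0,0,0,0,0,0,0,0,0,0,0]

```text
clock: 4.65
tool_pos: [0.455, 0.1634, 0.1299]
tool_rot: [-0.0, 0.749, 0.663, -0.001]
ft_force: [-4.7, 0.1, 4.9]
finger_gap: 0.233
gripper_force: 25.0
```

Emit:
drive_tool:
  targets: [-0.0004,0,-0.0088,0,0,0,-0.001,0,-0.0087,0,0,0,-0.0017,0,-0.0086,0,0,0,-0.0024,0,-0.0085,0,0,0]

```text
clock: 4.98
tool_pos: [0.4544, 0.1573, 0.1647]
tool_rot: [-0.001, 0.749, 0.663, -0.001]
ft_force: [-5.1, 0.9, -8.2]
finger_gap: 0.23
gripper_force: 25.0
```

Run:
```python
from h import *
to(.456,.166,.06,83);print(pose()[0]['gripper_force'])
```

```text
to [0.0088 0.0006 0.0357] turn [-0.15  0.07  0.03] | tool pos [0.4544 0.1573 0.1647] yaw now 83.03 t 4.98 f [-5.1  0.9 -8.2] gap 0.0211
24.99998241662979
```

Emit:
drive_tool:
  targets: [-0.0031,0,-0.0082,0,0,0,-0.0037,0,-0.008,0,0,0,-0.0044,0,-0.0076,0,0,0,-0.005,0,-0.0073,0,0,0,-0.0055,0,-0.0068,0,0,0,-0.0061,0,-0.0064,0,0,0,0,0,0,0,0,0]

```text
clock: 5.57
tool_pos: [0.4512, 0.1289, 0.2094]
tool_rot: [-0.0, 0.749, 0.662, -0.001]
ft_force: [-5.8, 2.0, -6.2]
finger_gap: 0.234
gripper_force: 25.0
```

Run:
```python
from h import *
np.set_printoptions(precision=4,suppress=True)
to(.456,.166,.06,83)
s,p,r=pose();g=p-[0,0,.069];print('angle',np.arcsin((g[2]-.061)/.11), np.arctan2(g[2]-.06,(g-[.442,.056,0])@[.122,.9925,0]),np.hypot(g[2]-.06,(g-[.442,.056,0])@[.122,.9925,0]))
c=shot('top');s=shot('side','s1')
cv2.imwrite('pics/s1c.png',cv2.resize(s['frame'][150:340,150:350],None,fx=3,fy=3,interpolation=cv2.INTER_CUBIC))
```

```text
to [0.0375 0.0004 0.0804] turn [-0.09  0.07 -0.08] | tool pos [0.4512 0.1289 0.2094] yaw now 82.92 t 5.57 f [-5.8  2.  -6.2] gap 0.0215
angle 0.8067674503985311 0.8303124570068263 0.10895732646711696
```

View pics/s1c.png

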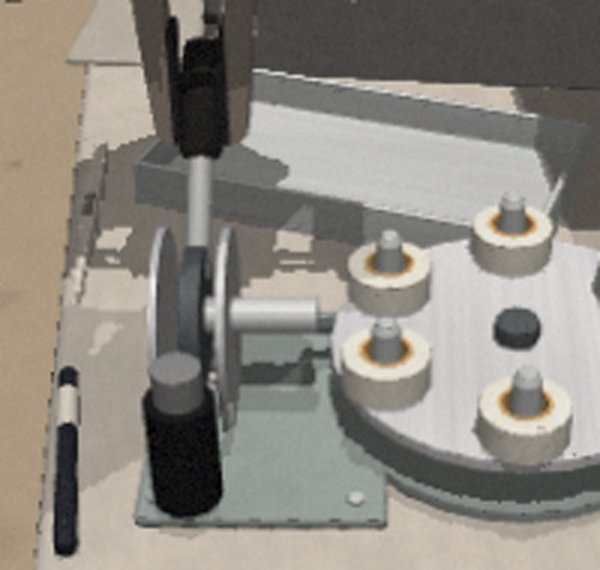

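The lever is raised in the gripper and the button cap is up. The angle is 0.81–0.83, so I'll add a little to pass the third notch, then let go.

Emit:
drive_tool:
  targets: [-0.0045,0,-0.0042,0,0,0,0,0,0,0,0,0,0,0,0,0,0,0]

```text
clock: 5.92
tool_pos: [0.4508, 0.1253, 0.2127]
tool_rot: [-0.001, 0.749, 0.662, -0.001]
ft_force: [-3.9, 4.0, -11.7]
finger_gap: 0.231
gripper_force: 25.0
```

Run:
```python
from h import *
s,p,r=pose();g=p-[0,0,.069];print(p,'angle',np.arcsin((g[2]-.061)/.11), np.arctan2(g[2]-.06,(g-[.442,.056,0])@[.122,.9925,0]),np.hypot(g[2]-.06,(g-[.442,.056,0])@[.122,.9925,0]))
```

```text
[0.45080768 0.12529831 0.21273335] angle 0.8512751495337793 0.87552742391491 0.1090446297246412
```

Emit:
drive_tool:
  targets: [0,0,0,0,0,0,0,0,0,0,0,0,0,0,0,0,0,0,0,0,0,0,0,0,0,0,0,0,0,0,0,0,0,0,0,0,0,0,0,0,0,0]
  fingers: 0.065

```text
clock: 6.5
tool_pos: [0.452, 0.1255, 0.213]
tool_rot: [0.0, 0.749, 0.663, 0.0]
ft_force: [0.7, -0.7, 0.8]
finger_gap: 0.699
gripper_force: 0.0
```

Emit:
drive_tool:
  targets: [0,0,-0.03,0,0,0,0,0,-0.03,0,0,0,0,0,-0.03,0,0,0,0,0,-0.02,0,0,0,0,0,0,0,0,0]

```text
clock: 6.92
tool_pos: [0.4536, 0.1265, 0.3268]
tool_rot: [0.002, 0.749, 0.663, 0.003]
ft_force: [0.8, 0.3, 0.8]
finger_gap: 0.707
gripper_force: 0.0
```

Run:
```python
from h import *
np.set_printoptions(precision=4,suppress=True)
to(.541,.088,.05,83);print(pose()[0]['joint_positions'])
s=shot('side','s2');w=shot('wrist','w2')
a=s['frame'][150:340,150:350];b=w['frame'];cv2.imwrite('pics/s2c.png',np.hstack([cv2.resize(a,(400,380)),cv2.resize(b,(400,380))]))
```

```text
to [-0.0279  0.0899  0.2085] turn [ 0.43 -0.1  -0.  ] | tool pos [0.4536 0.1265 0.3268] yaw now 83.0 t 6.92 f [0.8 0.3 0.8] gap 0.065
[ 0.2961  0.2071 -0.7126  1.9672  0.1616  1.0151 -0.6128]
```

View pics/s2c.png

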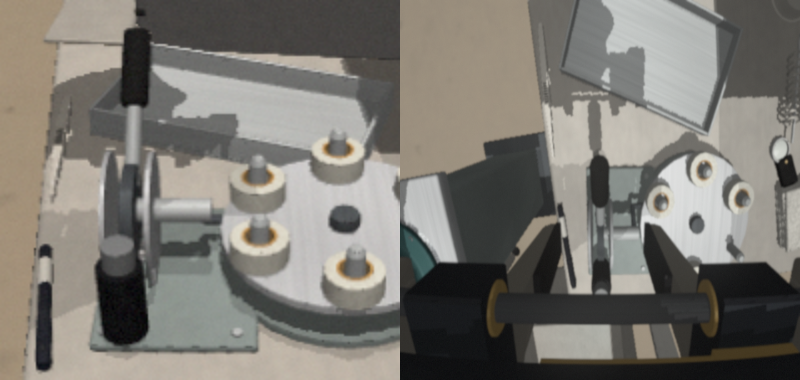

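Run:
```python
from h import *
np.set_printoptions(precision=4,suppress=True)
w=shot('wrist');s=shot('side')
P=np.array([W(w,280,v) for v in range(172,262,6)]);print(P)
P=np.array([W(s,150+136/2,150+v/2) for v in range(30,180,12)]);print(P)
c=shot('top')
f=c['frame'];P=[W(c,u,v) for u,v in [(300,286),(295,286),(290,286),(285,285),(280,285)]];print(np.array(P))
```

```text
[[0.4545 0.1659 0.1528]
 [0.454  0.1616 0.1556]
 [0.4535 0.1579 0.161 ]
 [0.453  0.1539 0.164 ]
 [0.4524 0.1486 0.1605]
 [0.4515 0.1423 0.1534]
 [0.4508 0.1366 0.1494]
 [0.4499 0.1299 0.1428]
 [0.4489 0.1226 0.1353]
 [0.4479 0.115  0.1278]
 [0.4464 0.1041 0.1112]
 [0.4453 0.0955 0.1034]
 [0.444  0.0861 0.0942]
 [0.4429 0.0774 0.0882]
 [0.4421 0.0712 0.0893]]
[[0.4542 0.1508 0.1607]
 [0.4537 0.1431 0.1542]
 [0.4533 0.1349 0.1482]
 [0.4528 0.1296 0.1407]
 [0.4524 0.1214 0.1349]
 [0.4519 0.117  0.1269]
 [0.4514 0.1116 0.1196]
 [0.4509 0.106  0.1124]
 [0.4504 0.0994 0.1058]
 [0.4499 0.0926 0.0994]
 [0.4494 0.0873 0.0921]
 [0.449  0.0798 0.0864]
 [0.4487 0.0642 0.0861]]
[[0.4575 0.1095 0.6021]
 [0.4575 0.1129 0.6037]
 [0.4575 0.1163 0.6031]
 [0.4581 0.1196 0.6034]
 [0.4581 0.1229 0.6035]]
```

The lever direction gives about 44° (0.77 rad), so it is held on the third notch. Next I turn the tool to suit the tray's axes and go above the first roll.

Emit:
drive_tool:
  targets: [0,0,0,0,0,6.84,0,0,0,0,0,6.84,0,0,0,0,0,6.84,0,0,0,0,0,6.84,0,0,0,0,0,6.84,0,0,0,0,0,6.84,0,0,0,0,0,6.84,0,0,0,0,0,6.84]
  fingers: 0.058

```text
clock: 7.83
tool_pos: [0.4513, 0.1254, 0.3214]
tool_rot: [-0.0, 0.97, 0.242, -0.001]
ft_force: [0.1, 1.6, 0.2]
finger_gap: 0.633
gripper_force: 0.0
```

Emit:
drive_tool:
  targets: [0,0,0,0,0,6.84,0,0,0,0,0,6.84,0,0,0,0,0,6.84,0,0,0,0,0,6.84,0,0,0,0,0,6.84,0,0,0,0,0,6.84,0,0,0,0,0,6.84,0,0,0,0,0,6.84]

```text
clock: 8.5
tool_pos: [0.4513, 0.1254, 0.3213]
tool_rot: [0.001, 0.973, -0.231, -0.001]
ft_force: [0.2, -0.6, 0.3]
finger_gap: 0.63
gripper_force: 0.0
```

Emit:
drive_tool:
  targets: [0.0283,-0.0123,0,0,0,0,0.0283,-0.0123,0,0,0,0,0.0283,-0.0123,0,0,0,0,0.0283,-0.0123,0,0,0,0,0.0283,-0.0123,0,0,0,0,0,0,0,0,0,0,0,0,0,0,0,0]

```text
clock: 9.08
tool_pos: [0.6061, 0.1173, 0.3201]
tool_rot: [0.001, 0.973, -0.229, -0.002]
ft_force: [-1.0, -0.6, 0.5]
finger_gap: 0.631
gripper_force: 0.0
```

```bash
cat >> h.py <<'E'
def tray(c):
    "tray centre and long-axis angle from the rim's heights"
    vv,uu=np.mgrid[0:420,0:560];d=c['depth']
    x=(uu-c['cx'])/c['fx'];y=(vv-c['cy'])/c['fy'];a,b=x,y
    for _ in range(20):
        s=1+c['k1']*(a*a+b*b);a,b=x/s,y/s
    E=np.array(c['extrinsics']);P=(np.stack([a,-b,-np.ones_like(a)],-1)*d[...,None])@E[:3,:3].T+E[:3,3]
    m=(d>0)&(P[...,2]>.019)&(P[...,2]<.034)&(P[...,0]>.36)&(P[...,0]<.76)&(P[...,1]>.13)&(P[...,1]<.42)
    k=cv2.connectedComponentsWithStats(m.astype(np.uint8),connectivity=8)
    L=k[1];q=P[m]
    return q,P
E
python3 - <<'E'
from h import *
np.set_printoptions(precision=4,suppress=True)
to(.608,.1185,.065,-26.4);print(pose()[0]['joint_positions'])
c=shot('top');q,P=tray(c);r=cv2.minAreaRect(q[:,:2].astype(np.float32));print(len(q),r)
w=shot('wrist')
f=c['frame'].copy()
cv2.imwrite('pics/tw.png',np.hstack([cv2.resize(f[140:330,120:400],(400,272)),cv2.resize(w['frame'],(400,300))[:272]]))
E
```

```text
to [ 0.0018 -0.0023  0.1861] turn [ 0.11  0.21 -0.09] | tool pos [0.6061 0.1173 0.3201] yaw now -26.49 t 9.08 f [-1.  -0.6  0.5] gap 0.058
[ 0.0541  0.4357 -0.3991  1.646   0.1836  1.1012 -2.4287]
1674 ((0.5236839056015015, 0.33545780181884766), (0.23436681926250458, 0.3641167879104614), 64.98486328125)
```

View pics/tw.png

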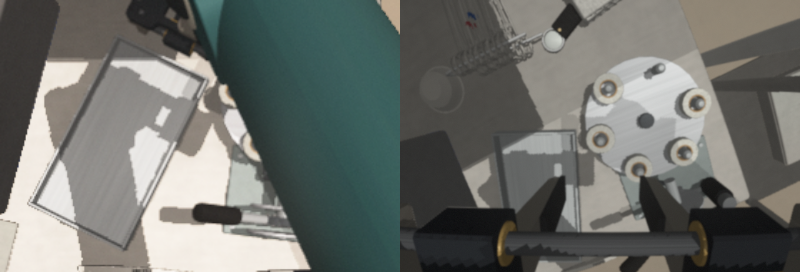

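The top crop shows the tray unmoved; the arm hides part of the disc. The wrist crop shows all five rolls and the empty spindle. I'll get the tray and spindle positions by height segmentation.

```bash
cat >> h.py <<'E'
def cloud(c):
    vv,uu=np.mgrid[0:420,0:560];d=c['depth']
    x=(uu-c['cx'])/c['fx'];y=(vv-c['cy'])/c['fy'];a,b=x,y
    for _ in range(20):
        s=1+c['k1']*(a*a+b*b);a,b=x/s,y/s
    E=np.array(c['extrinsics']);return (np.stack([a,-b,-np.ones_like(a)],-1)*d[...,None])@E[:3,:3].T+E[:3,3]
def blobs(P,z0,z1,box,amin=5,dil=1):
    m=((P[...,2]>z0)&(P[...,2]<z1)&(P[...,0]>box[0])&(P[...,0]<box[1])&(P[...,1]>box[2])&(P[...,1]<box[3])).astype(np.uint8)
    n,L,st,_=cv2.connectedComponentsWithStats(cv2.dilate(m,np.ones((dil,dil))),connectivity=8)
    return [P[(L==i)&(m>0)] for i in range(1,n) if ((L==i)&(m>0)).sum()>=amin]
def tray(c):
    B=blobs(cloud(c),.016,.034,(.36,.76,.10,.48),40,3)
    return sorted([cv2.minAreaRect(b[:,:2].astype(np.float32))+(len(b),) for b in B],key=lambda r:-r[3])[:3]
def rolls(c,z0=.056,z1=.066,box=(.48,.72,-.08,.17)):
    return [(np.round((b[:,:2].max(0)+b[:,:2].min(0))/2,4),np.round(np.ptp(b[:,:2],axis=0),3),len(b)) for b in blobs(cloud(c),z0,z1,box,15)]
E
python3 - <<'E'
from h import *
np.set_printoptions(precision=4,suppress=True)
c=shot('top');print(*tray(c),sep='\n')
w=shot('wrist');print(*tray(w),sep='\n');print(*rolls(w),sep='\n')
print('spindles',*rolls(w,.072,.086),sep='\n')
E
```

```text
((0.551917552947998, 0.42734915018081665), (0.07842208445072174, 0.3893822133541107), 82.51637268066406, 2229)
((0.5492268204689026, 0.271898090839386), (0.14114363491535187, 0.25628355145454407), 65.05973815917969, 1201)
((0.5769540071487427, 0.2582627534866333), (0.14087286591529846, 0.1927938312292099), 64.6046142578125, 1875)
((0.6668694615364075, 0.3797202408313751), (0.007344224024564028, 0.15130726993083954), 79.72319030761719, 1095)
((0.42608997225761414, 0.29863113164901733), (0.08298926055431366, 0.013147789053618908), 65.6258544921875, 443)
(array([0.6644, 0.0048]), array([0.012, 0.006]), 27)
(array([0.6696, 0.0759]), array([0.044, 0.042]), 1106)
(array([ 0.5955, -0.0306]), array([0.043, 0.044]), 1129)
(array([0.6091, 0.1182]), array([0.043, 0.043]), 981)
(array([0.6127, 0.1174]), array([0.006, 0.011]), 22)
(array([0.5341, 0.0129]), array([0.043, 0.043]), 956)
(array([0.542 , 0.0867]), array([0.041, 0.042]), 840)
(array([0.4954, 0.0514]), array([0.017, 0.019]), 110)
spindles
(array([0.6634, 0.0014]), array([0.014, 0.013]), 169)
(array([0.6696, 0.0759]), array([0.013, 0.012]), 151)
(array([ 0.5954, -0.03  ]), array([0.013, 0.014]), 159)
(array([0.6091, 0.1183]), array([0.013, 0.013]), 139)
(array([0.535 , 0.0128]), array([0.013, 0.013]), 136)
(array([0.5422, 0.0875]), array([0.012, 0.013]), 119)
```

Emit:
drive_tool:
  targets: [0.003,-0.0015,0.036,0,0,0,0,0,0.036,0,0,0,0,0,0.036,0,0,0,0,0,0.036,0,0,0,0,0,0.027,0,0,0,0,0,0.015,0,0,0,0,0,0,0,0,0]

```text
clock: 9.87
tool_pos: [0.6063, 0.1172, 0.1334]
tool_rot: [0.001, 0.974, -0.228, -0.003]
ft_force: [-0.2, -0.1, 0.1]
finger_gap: 0.628
gripper_force: 0.0
```

Emit:
drive_tool:
  targets: [0,0,0,0,0,0,0,0,0,0,0,0,0,0,0,0,0,0,0,0,0,0,0,0]
  fingers: 0.03
  newtons: 15

```text
clock: 10.2
tool_pos: [0.6101, 0.1179, 0.1388]
tool_rot: [-0.001, 0.973, -0.229, 0.002]
ft_force: [-1.0, 0.1, 3.2]
finger_gap: 0.465
gripper_force: 15.0
```

Run:
```python
from h import *
to(.609,.118,.065,-25);print(pose()[0]['gripper_force'])
```

```text
to [-0.0011  0.0005  0.0048] turn [-0.11 -0.15 -1.45] | tool pos [0.6101 0.1179 0.1388] yaw now -26.45 t 10.2 f [-1.   0.1  3.2] gap 0.0427
15.001677500404185
```

Emit:
drive_tool:
  targets: [0,0,-0.01,0,0,0,0,0,-0.02,0,0,0,0,0,-0.02,0,0,0,0,0,0,0,0,-6.98,0,0,0,0,0,-6.98,0,0,0,0,0,-6.98,0,0,0,0,0,-6.98,0,0,0,0,0,-6.98,0,0,0,0,0,-6.98,0,0,0,0,0,-6.98]

```text
clock: 11.03
tool_pos: [0.6095, 0.1174, 0.1881]
tool_rot: [0.0, 0.98, 0.197, 0.001]
ft_force: [0.6, 0.2, -1.3]
finger_gap: 0.464
gripper_force: 15.0
```

Emit:
drive_tool:
  targets: [0,0,0,0,0,-6.98,0,0,0,0,0,-6.98,0,0,0,0,0,-6.98,0,0,0,0,0,-6.98,0,0,0,0,0,-6.98,0,0,0,0,0,-6.98,0,0,0,0,0,-6.98,0,0,0,0,0,-6.98,0,0,0,0,0,-6.98,0,0,0,0,0,-6.98]

```text
clock: 11.87
tool_pos: [0.6095, 0.1172, 0.1879]
tool_rot: [0.001, 0.691, 0.723, 0.0]
ft_force: [-0.4, 0.9, -0.6]
finger_gap: 0.463
gripper_force: 1.5
```

Emit:
drive_tool:
  targets: [0,0,0,0,0,-6.98,0,0,0,0,0,-6.98,0,0,0,0,0,-6.98,0,0,0,0,0,-6.98,0,0,0,0,0,-6.98,0,0,0,0,0,-6.98,0,0,0,0,0,-6.98,0,0,0,0,0,-6.98,0,0,0,0,0,-6.98,0,0,0,0,0,0]

```text
clock: 12.7
tool_pos: [0.6095, 0.1169, 0.1874]
tool_rot: [0.0, 0.215, 0.977, -0.0]
ft_force: [0.8, 0.8, -0.2]
finger_gap: 0.463
gripper_force: 15.0
```

```bash
cat >> h.py <<'E'
SP=np.array([[.609,.118],[.542,.0872],[.6696,.0759],[.5345,.0128],[.5955,-.0305]])
def slot(i,c=(.549,.272),a=-25):
    u=[.096,.048,0,-.048,-.096][i];v=[-.01,.01,-.01,.01,-.01][i];a=np.radians(a)
    return c[0]+u*np.cos(a)-v*np.sin(a),c[1]+u*np.sin(a)+v*np.cos(a)
E
python3 - <<'E'
from h import *
print(slot(0));to(*slot(0),.026,155);print(pose()[0]['joint_positions'],pose()[0]['gripper_force'])
print(*tray(shot('top')),sep='\n')
E
```

```text
(np.float64(0.6317793649381114), np.float64(0.22236556900252638))
to [0.0242 0.1051 0.0923] turn [-0.02  0.03  0.15] | tool pos [0.6095 0.1169 0.1874] yaw now 155.15 t 12.7 f [ 0.8  0.8 -0.2] gap 0.0425
[ 0.4606662   0.84864958 -1.05594986  1.71708915  0.82839154  1.09081002
  0.26870436] 14.997912348080717
((0.5518701672554016, 0.42725110054016113), (0.07798178493976593, 0.38944071531295776), 82.4365463256836, 2224)
((0.5484753847122192, 0.2714815139770508), (0.14089511334896088, 0.25570642948150635), 64.59529113769531, 1046)
```

The grip slackened once (1.5 N) but the roll is still held, and the tray hasn't moved. I'll place it.

Emit:
drive_tool:
  targets: [0.006,0.0263,0,0,0,0,0.006,0.0263,0,0,0,0,0.006,0.0263,0,0,0,0,0.006,0.0263,0,0,0,0,0,0,0.03,0,0,0,0,0,0.03,0,0,0,0,0,0.015,0,0,0,0,0,0.005,0,0,0,0,0,0,0,0,0]

```text
clock: 13.5
tool_pos: [0.6316, 0.2225, 0.1059]
tool_rot: [-0.001, 0.217, 0.976, -0.001]
ft_force: [0.1, -0.1, 0.4]
finger_gap: 0.459
gripper_force: 15.0
```

Run:
```python
from h import *
to(*slot(0),.026,155);print(pose()[0]['joint_positions'],pose()[0]['gripper_force'])
w=shot('wrist','w5')
```

```text
to [-0.0002  0.      0.0109] turn [-0.1  -0.06 -0.07] | tool pos [0.6316 0.2225 0.1059] yaw now 154.93 t 13.5 f [ 0.1 -0.1  0.4] gap 0.0422
[ 0.21567447  0.99021833 -0.95128538  1.6166642   0.91218804  1.03723304
  0.10997286] 14.999588934551866
```

View pics/w5.png

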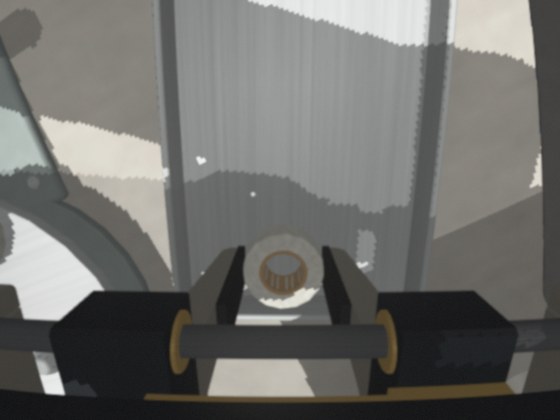

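The roll is held level between the fingers at (283,272), inside the tray's near end and clear of the walls. I'll lower, release, rise and go to the next spindle.

Emit:
drive_tool:
  targets: [0,0,0.005,0,0,0,0,0,0.003,0,0,0,0,0,0,0,0,0]

```text
clock: 13.8
tool_pos: [0.6328, 0.2233, 0.1005]
tool_rot: [0.001, 0.217, 0.976, 0.001]
ft_force: [0.5, -1.1, 3.0]
finger_gap: 0.464
gripper_force: 15.0
```

Emit:
drive_tool:
  targets: [0,0,0,0,0,0,0,0,0,0,0,0,0,0,0,0,0,0,0,0,-0.005,0,0,0,0,0,-0.028,0,0,0,0,0,-0.028,0,0,0,0,0,-0.028,0,0,0,0,0,0,0,0,0]
  fingers: 0.058

```text
clock: 14.47
tool_pos: [0.6336, 0.225, 0.1941]
tool_rot: [0.003, 0.216, 0.976, 0.003]
ft_force: [1.3, 0.3, 0.4]
finger_gap: 0.634
gripper_force: 0.0
```

Emit:
drive_tool:
  targets: [0.0049,-0.0321,0,0,0,0,0.0049,-0.0321,0,0,0,0,0.0049,-0.0321,0,0,0,0,0.0049,-0.0321,0,0,0,0,0.0049,-0.0321,0,0,0,0,0,0,0,0,0,0,0,0,0,0,0,0]

```text
clock: 15.05
tool_pos: [0.5416, 0.0859, 0.1877]
tool_rot: [0.0, 0.218, 0.976, -0.001]
ft_force: [0.4, 0.1, -0.1]
finger_gap: 0.63
gripper_force: 0.0
```

Run:
```python
from h import *
to(*SP[1],.065,155);print(pose()[0]['joint_positions'])
c=shot('top');print(*tray(c),sep='\n');w=shot('wrist');print(*rolls(c,.014,.034,(.56,.68,.17,.30)),sep='\n')
print(*rolls(w),sep='\n');print(*rolls(w,.072,.086),sep='\n')
```

```text
to [0.0002 0.0014 0.0537] turn [-0.07  0.02 -0.14] | tool pos [0.5416 0.0859 0.1877] yaw now 154.86 t 15.05 f [ 0.4  0.1 -0.1] gap 0.0579
[ 0.57822087  0.76557816 -1.09922333  1.89417275  0.81426477  1.01620371
  0.24566455]
((0.5519224405288696, 0.4273788034915924), (0.078171007335186, 0.38945087790489197), 82.54227447509766, 2235)
((0.5489811897277832, 0.27149730920791626), (0.14103630185127258, 0.2561061978340149), 64.73078155517578, 1393)
(array([0.6598, 0.2903]), array([0.04 , 0.019]), 74)
(array([0.6468, 0.2184]), array([0.066, 0.084]), 453)
(array([0.5661, 0.1891]), array([0.01 , 0.007]), 17)
(array([0.4915, 0.0595]), array([0.023, 0.005]), 219)
(array([0.5397, 0.0875]), array([0.043, 0.043]), 2394)
(array([0.5367, 0.0885]), array([0.007, 0.013]), 83)
(array([0.5276, 0.0133]), array([0.031, 0.042]), 1307)
(array([ 0.6081, -0.0187]), array([0.015, 0.016]), 110)
(array([0.6681, 0.0765]), array([0.042, 0.044]), 1490)
(array([0.5403, 0.088 ]), array([0.014, 0.014]), 374)
(array([0.5313, 0.0137]), array([0.009, 0.014]), 230)
(array([0.6668, 0.0763]), array([0.01 , 0.014]), 141)
```

Emit:
drive_tool:
  targets: [0.0005,0.0015,0.025,0,0,0,0,0,0.02,0,0,0,0,0,0.008,0,0,0,0,0,0,0,0,0]

```text
clock: 15.48
tool_pos: [0.5415, 0.0907, 0.1332]
tool_rot: [-0.001, 0.215, 0.977, -0.0]
ft_force: [-0.0, 0.8, 0.4]
finger_gap: 0.632
gripper_force: 0.0
```

Emit:
drive_tool:
  targets: [0,0,0,0,0,0,0,0,0,0,0,0,0,0,0,0,0,0,0,0,0,0,0,0,0,0,0,0,0,0]
  fingers: 0.03

```text
clock: 15.9
tool_pos: [0.5426, 0.09, 0.1357]
tool_rot: [0.001, 0.216, 0.976, 0.001]
ft_force: [0.2, 1.2, 2.3]
finger_gap: 0.477
gripper_force: 15.0
```

Emit:
drive_tool:
  targets: [0,0,-0.01,0,0,0,0,0,-0.02,0,0,0,0,0,-0.022,0,0,0,0,0,0,0,0,0]

```text
clock: 16.23
tool_pos: [0.5437, 0.0904, 0.1909]
tool_rot: [0.003, 0.216, 0.976, 0.001]
ft_force: [0.3, -0.1, -0.4]
finger_gap: 0.476
gripper_force: 15.0
```

Run:
```python
from h import *
to(*slot(1),.028,155);print(pose()[0]['gripper_force']);print(*tray(shot('top')),sep='\n')
a=np.radians(155);d=SP[2]-slot(1);print('next',d[0]*np.cos(a)+d[1]*np.sin(a),d[0]*np.sin(a)-d[1]*np.cos(a))
```

```text
to [0.0243 0.1766 0.0943] turn [0.18 0.27 0.04] | tool pos [0.5437 0.0904 0.1909] yaw now 155.04 t 16.23 f [ 0.3 -0.1 -0.4] gap 0.0437
14.99950535595417
((0.5517134666442871, 0.4273902177810669), (0.07859397679567337, 0.3890348970890045), 82.52193450927734, 2231)
((0.5490893125534058, 0.2725045084953308), (0.14140404760837555, 0.2559579610824585), 65.208251953125, 1385)
next -0.144176160243971 -0.13675919467195877
```

Emit:
drive_tool:
  targets: [0.0049,0.0353,0,0,0,0,0.0049,0.0353,0,0,0,0,0.0049,0.0353,0,0,0,0,0.0049,0.0353,0,0,0,0,0.0047,0.0353,0,0,0,0,0,0,0,0,0,0,0,0,0.03,0,0,0,0,0,0.03,0,0,0,0,0,0.02,0,0,0]

```text
clock: 17.03
tool_pos: [0.5935, 0.2587, 0.1035]
tool_rot: [-0.001, 0.216, 0.976, -0.002]
ft_force: [-0.3, -0.2, -1.1]
finger_gap: 0.477
gripper_force: 15.0
```

Emit:
drive_tool:
  targets: [0,0,0.006,0,0,0,0,0,0.004,0,0,0,0,0,0,0,0,0]

```text
clock: 17.28
tool_pos: [0.5936, 0.2589, 0.0972]
tool_rot: [-0.001, 0.216, 0.976, -0.002]
ft_force: [-0.0, -0.5, 0.9]
finger_gap: 0.473
gripper_force: 15.0
```

Emit:
drive_tool:
  targets: [0,0,0,0,0,0,0,0,0,0,0,0,0,0,0,0,0,0,0,0,-0.005,0,0,0,0,0,-0.028,0,0,0,0,0,-0.028,0,0,0,0,0,-0.028,0,0,0,0,0,0,0,0,0]
  fingers: 0.058

```text
clock: 17.95
tool_pos: [0.5963, 0.2619, 0.192]
tool_rot: [0.003, 0.216, 0.976, 0.003]
ft_force: [0.5, 0.7, 0.0]
finger_gap: 0.632
gripper_force: 0.0
```

Emit:
drive_tool:
  targets: [-0.0288,-0.0274,0,0,0,0,-0.0288,-0.0274,0,0,0,0,-0.0288,-0.0274,0,0,0,0,-0.0288,-0.0274,0,0,0,0,-0.0288,-0.0274,0,0,0,0,0,0,0,0,0,0,0,0,0,0,0,0]

```text
clock: 18.53
tool_pos: [0.6683, 0.0711, 0.1852]
tool_rot: [-0.0, 0.219, 0.976, -0.0]
ft_force: [-0.8, 0.6, 0.9]
finger_gap: 0.63
gripper_force: 0.0
```

```bash
cat >> h.py <<'E'
def intray():
    w=capture('wrist');return rolls(w,.018,.03,(.40,.72,.17,.42))
E
python3 - <<'E'
from h import *
to(*SP[2],.065,155);print(pose()[0]['joint_positions'])
c=shot('top','t6');print(*tray(c),sep='\n');w=shot('wrist')
print(*rolls(w),sep='\n');print(*rolls(w,.072,.086),sep='\n')
E
```

```text
to [0.0009 0.0049 0.0512] turn [-0.04  0.01 -0.33] | tool pos [0.6683 0.0711 0.1852] yaw now 154.67 t 18.53 f [-0.8  0.6  0.9] gap 0.0579
[ 0.48115399  0.90741147 -1.02464243  1.58249466  0.83436462  1.14190689
  0.38759548]
((0.5520448088645935, 0.4270121157169342), (0.07755064219236374, 0.3895503282546997), 82.43316650390625, 2238)
((0.5490201711654663, 0.2721032500267029), (0.14123384654521942, 0.2559794485569), 65.03089904785156, 1509)
((0.5947168469429016, 0.2587805390357971), (0.042504049837589264, 0.04255537688732147), 0.3764072358608246, 320)
(array([0.4937, 0.0441]), array([0.007, 0.003]), 19)
(array([0.4998, 0.0519]), array([0.008, 0.019]), 309)
(array([0.5441, 0.0877]), array([0.008, 0.013]), 110)
(array([0.5341, 0.0134]), array([0.044, 0.044]), 2989)
(array([0.535 , 0.0146]), array([0.013, 0.011]), 172)
(array([ 0.5949, -0.0303]), array([0.043, 0.044]), 2583)
(array([0.6694, 0.0766]), array([0.043, 0.043]), 2420)
(array([0.6664, 0.0774]), array([0.007, 0.012]), 88)
(array([0.6577, 0.0024]), array([0.002, 0.008]), 52)
(array([0.5408, 0.0874]), array([0.013, 0.014]), 547)
(array([0.5345, 0.0134]), array([0.014, 0.013]), 503)
(array([0.6083, 0.1191]), array([0.014, 0.013]), 449)
(array([ 0.5953, -0.0284]), array([0.013, 0.013]), 401)
(array([0.6692, 0.0765]), array([0.014, 0.014]), 377)
(array([0.6584, 0.0009]), array([0.004, 0.01 ]), 69)
```

View pics/t6.png

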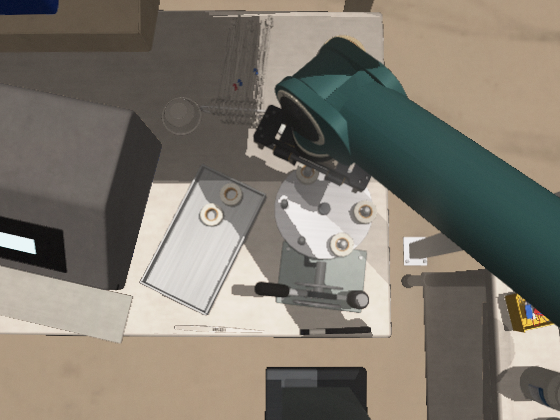

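Two rolls lie flat in the tray at (231,194) and (211,215), and the lever is still up. Third roll next.

Emit:
drive_tool:
  targets: [0.001,0.005,0.025,0,0,0,0,0,0.018,0,0,0,0,0,0.008,0,0,0,0,0,0,0,0,0]

```text
clock: 18.97
tool_pos: [0.6668, 0.0806, 0.132]
tool_rot: [-0.002, 0.215, 0.977, -0.001]
ft_force: [0.3, -0.3, -0.3]
finger_gap: 0.631
gripper_force: 0.0
```

Emit:
drive_tool:
  targets: [0,0,0,0,0,0,0,0,0,0,0,0,0,0,0,0,0,0,0,0,0,0,0,0,0,0,0,0,0,0]
  fingers: 0.03

```text
clock: 19.38
tool_pos: [0.6689, 0.0799, 0.1356]
tool_rot: [0.001, 0.216, 0.976, 0.0]
ft_force: [-0.6, 0.9, 1.9]
finger_gap: 0.469
gripper_force: 15.0
```

Emit:
drive_tool:
  targets: [0,0,-0.01,0,0,0,0,0,-0.02,0,0,0,0,0,-0.022,0,0,0,0,0,0,0,0,0,0,0,0,0,0,0]

```text
clock: 19.8
tool_pos: [0.6691, 0.0799, 0.1885]
tool_rot: [0.001, 0.216, 0.976, 0.0]
ft_force: [0.0, -0.3, -1.3]
finger_gap: 0.471
gripper_force: 15.0
```

```bash
cat > n.py <<'E'
import sys
from h import *
i=int(sys.argv[1])
to(*slot(i),.028,155);print(pose()[0]['gripper_force']);print(*tray(shot('top')),sep='\n')
if i<4:
    a=np.radians(155);d=SP[i+1]-slot(i);print('next',d[0]*np.cos(a)+d[1]*np.sin(a),d[0]*np.sin(a)-d[1]*np.cos(a))
E
python3 n.py 2
```

```text
to [0.1902 0.1133 0.0912] turn [0.07 0.14 0.02] | tool pos [0.6691 0.0799 0.1885] yaw now 155.02 t 19.8 f [ 0.  -0.3 -1.3] gap 0.0433
14.999771481379867
((0.5509160757064819, 0.4273059368133545), (0.07782265543937683, 0.3873218894004822), 82.4428939819336, 2229)
((0.5493307113647461, 0.2720809280872345), (0.14118771255016327, 0.25672048330307007), 65.06201171875, 1508)
((0.5948582887649536, 0.25892114639282227), (0.04255954176187515, 0.04251518473029137), 4.967522621154785, 319)
next -0.0964011905311579 -0.23104294319513988
```

Emit:
drive_tool:
  targets: [0.0317,0.0189,0,0,0,0,0.0317,0.0189,0,0,0,0,0.0317,0.0189,0,0,0,0,0.0317,0.0189,0,0,0,0,0.0317,0.0189,0,0,0,0,0.0317,0.0189,0,0,0,0,0,0,0,0,0,0,0,0,0.03,0,0,0,0,0,0.03,0,0,0,0,0,0.019,0,0,0]

```text
clock: 20.68
tool_pos: [0.5428, 0.2616, 0.1043]
tool_rot: [-0.001, 0.216, 0.976, -0.002]
ft_force: [0.9, -1.2, -0.8]
finger_gap: 0.469
gripper_force: 15.0
```

Emit:
drive_tool:
  targets: [0,0,0.006,0,0,0,0,0,0.004,0,0,0,0,0,0,0,0,0]

```text
clock: 20.93
tool_pos: [0.5432, 0.2623, 0.0977]
tool_rot: [-0.001, 0.216, 0.976, -0.001]
ft_force: [-0.6, 0.1, -0.7]
finger_gap: 0.465
gripper_force: 15.0
```

Emit:
drive_tool:
  targets: [0,0,0,0,0,0,0,0,0,0,0,0,0,0,0,0,0,0,0,0,-0.005,0,0,0,0,0,-0.031,0,0,0,0,0,-0.031,0,0,0,0,0,-0.031,0,0,0,0,0,0,0,0,0]
  fingers: 0.058

```text
clock: 21.6
tool_pos: [0.5457, 0.2651, 0.2022]
tool_rot: [0.003, 0.216, 0.976, 0.003]
ft_force: [0.2, 0.9, 0.2]
finger_gap: 0.636
gripper_force: 0.0
```

Emit:
drive_tool:
  targets: [-0.0138,-0.033,0,0,0,0,-0.0138,-0.033,0,0,0,0,-0.0138,-0.033,0,0,0,0,-0.0138,-0.033,0,0,0,0,-0.0138,-0.033,0,0,0,0,-0.0138,-0.033,0,0,0,0,-0.0138,-0.033,0,0,0,0,0,0,0,0,0,0,0,0,0,0,0,0]

```text
clock: 22.35
tool_pos: [0.5342, 0.0099, 0.1956]
tool_rot: [0.0, 0.219, 0.976, -0.0]
ft_force: [-0.4, 1.3, -0.7]
finger_gap: 0.633
gripper_force: 0.0
```

```bash
cat > p.py <<'E'
import sys
from h import *
i=int(sys.argv[1])
to(*SP[i],.065,155);print(pose()[0]['joint_positions'])
c=shot('top');print(*tray(c),sep='\n');w=shot('wrist')
print(*rolls(w),sep='\n')
E
python3 p.py 3
```

```text
to [0.0009 0.0028 0.0616] turn [-0.04  0.01 -0.27] | tool pos [0.5342 0.0099 0.1956] yaw now 154.73 t 22.35 f [-0.4  1.3 -0.7] gap 0.0581
[ 0.74382604  0.74224787 -1.12355978  1.9228329   0.80130534  1.01453171
  0.38049119]
((0.5522338151931763, 0.42723357677459717), (0.07882190495729446, 0.3890829384326935), 82.58258819580078, 2220)
((0.5488801598548889, 0.27208614349365234), (0.14118684828281403, 0.25571081042289734), 64.99794006347656, 1516)
((0.5714141726493835, 0.2592158317565918), (0.04240380600094795, 0.08942075073719025), 89.17125701904297, 631)
(array([0.4911, 0.059 ]), array([0.022, 0.005]), 91)
(array([0.4905, 0.0444]), array([0.021, 0.004]), 109)
(array([0.5382, 0.086 ]), array([0.009, 0.011]), 97)
(array([0.5334, 0.0136]), array([0.043, 0.043]), 2224)
(array([0.5303, 0.0138]), array([0.007, 0.013]), 76)
(array([0.6057, 0.1189]), array([0.011, 0.013]), 160)
(array([ 0.5874, -0.0288]), array([0.029, 0.04 ]), 1094)
(array([0.6604, 0.0014]), array([0.01 , 0.013]), 147)
```

Emit:
drive_tool:
  targets: [0.0015,0.003,0.03,0,0,0,0,0,0.022,0,0,0,0,0,0.009,0,0,0,0,0,0,0,0,0]

```text
clock: 22.78
tool_pos: [0.5328, 0.0176, 0.1332]
tool_rot: [-0.002, 0.215, 0.977, -0.0]
ft_force: [0.5, -0.2, 0.2]
finger_gap: 0.631
gripper_force: 0.0
```

Emit:
drive_tool:
  targets: [0,0,0,0,0,0,0,0,0,0,0,0,0,0,0,0,0,0,0,0,0,0,0,0,0,0,0,0,0,0]
  fingers: 0.03

```text
clock: 23.2
tool_pos: [0.5346, 0.0165, 0.1359]
tool_rot: [0.001, 0.216, 0.976, 0.0]
ft_force: [0.7, 2.2, 6.1]
finger_gap: 0.463
gripper_force: 15.0
```

Emit:
drive_tool:
  targets: [0,0,-0.01,0,0,0,0,0,-0.025,0,0,0,0,0,-0.025,0,0,0,0,0,0,0,0,0,0,0,0,0,0,0]

```text
clock: 23.62
tool_pos: [0.5345, 0.0157, 0.1962]
tool_rot: [0.001, 0.216, 0.976, -0.0]
ft_force: [-0.0, 0.1, -1.1]
finger_gap: 0.467
gripper_force: 15.0
```

```bash
python3 n.py 3
```

```text
to [0.1435 0.2484 0.0989] turn [ 0.02  0.15 -0.01] | tool pos [0.5345 0.0157 0.1962] yaw now 154.99 t 23.62 f [-0.   0.1 -1.1] gap 0.043
14.999735256278655
((0.5513151288032532, 0.4273260533809662), (0.07849419116973877, 0.38806068897247314), 82.42672729492188, 2223)
((0.5488727688789368, 0.2715138792991638), (0.14103934168815613, 0.25576651096343994), 64.86956787109375, 1511)
((0.5713670253753662, 0.2591302990913391), (0.08913879841566086, 0.04314650967717171), 0.08249357342720032, 626)
next -0.21798533627376582 -0.264506356407644
```

Emit:
drive_tool:
  targets: [0.018,0.0311,0,0,0,0,0.018,0.0311,0,0,0,0,0.018,0.0311,0,0,0,0,0.018,0.0311,0,0,0,0,0.018,0.0311,0,0,0,0,0.018,0.0311,0,0,0,0,0.018,0.0311,0,0,0,0,0.018,0.0311,0,0,0,0,0,0,0,0,0,0]

```text
clock: 24.42
tool_pos: [0.5048, 0.31, 0.1947]
tool_rot: [-0.001, 0.211, 0.977, 0.002]
ft_force: [-0.2, 0.3, 1.0]
finger_gap: 0.464
gripper_force: 15.0
```

Emit:
drive_tool:
  targets: [0,0,0.033,0,0,0,0,0,0.033,0,0,0,0,0,0.021,0,0,0,0,0,0.006,0,0,0,0,0,0.004,0,0,0,0,0,0,0,0,0]

```text
clock: 24.92
tool_pos: [0.5073, 0.3014, 0.0974]
tool_rot: [-0.001, 0.216, 0.976, -0.002]
ft_force: [0.3, -0.2, -0.5]
finger_gap: 0.463
gripper_force: 15.0
```

Emit:
drive_tool:
  targets: [0,0,0,0,0,0,0,0,0,0,0,0,0,0,0,0,0,0,0,0,-0.005,0,0,0,0,0,-0.031,0,0,0,0,0,-0.031,0,0,0,0,0,-0.031,0,0,0,0,0,0,0,0,0]
  fingers: 0.058

```text
clock: 25.58
tool_pos: [0.51, 0.3048, 0.202]
tool_rot: [0.003, 0.216, 0.976, 0.003]
ft_force: [-0.2, 1.8, 0.5]
finger_gap: 0.632
gripper_force: 0.0
```

Emit:
drive_tool:
  targets: [-0.0242,-0.0294,0,0,0,0,-0.0242,-0.0294,0,0,0,0,-0.0242,-0.0294,0,0,0,0,-0.0242,-0.0294,0,0,0,0,-0.0242,-0.0294,0,0,0,0,-0.0242,-0.0294,0,0,0,0,-0.0242,-0.0294,0,0,0,0,-0.0242,-0.0294,0,0,0,0,-0.0242,-0.0294,0,0,0,0,0,0,0,0,0,0]

```text
clock: 26.42
tool_pos: [0.5961, -0.0392, 0.1947]
tool_rot: [0.0, 0.222, 0.975, -0.002]
ft_force: [0.7, -0.4, -0.7]
finger_gap: 0.627
gripper_force: 0.0
```

```bash
python3 p.py 4
```

```text
to [0.0044 0.0078 0.0606] turn [-0.24  0.1  -0.69] | tool pos [ 0.5961 -0.0392  0.1947] yaw now 154.31 t 26.42 f [ 0.7 -0.4 -0.7] gap 0.0576
[ 0.74493332  0.81242222 -1.07432383  1.77161464  0.81626077  1.07741417
  0.49634084]
((0.5508167743682861, 0.4273802638053894), (0.07894997298717499, 0.3871671259403229), 82.58332061767578, 2223)
((0.5488238334655762, 0.2713905870914459), (0.14080505073070526, 0.25613391399383545), 64.72772979736328, 1515)
((0.5712040066719055, 0.25938695669174194), (0.04246443510055542, 0.08894188702106476), 89.2024917602539, 628)
(array([0.485 , 0.0598]), array([0.01 , 0.003]), 32)
(array([0.4916, 0.0508]), array([0.023, 0.018]), 274)
(array([0.4936, 0.0592]), array([0.005, 0.002]), 15)
(array([0.5403, 0.0837]), array([0.013, 0.008]), 125)
(array([0.6077, 0.1174]), array([0.013, 0.012]), 184)
(array([ 0.5945, -0.0306]), array([0.043, 0.043]), 2253)
(array([ 0.5918, -0.0292]), array([0.008, 0.013]), 82)
(array([0.6669, 0.0754]), array([0.01 , 0.014]), 168)
```

Emit:
drive_tool:
  targets: [0,0,0,0,0,0,0,0,0,0,0,0]

```text
clock: 26.68
tool_pos: [0.5938, -0.0277, 0.196]
tool_rot: [-0.0, 0.215, 0.977, 0.0]
ft_force: [0.1, -0.2, 0.4]
finger_gap: 0.628
gripper_force: 0.0
```

```bash
python3 -c "
from h import *
to(.5948,-.0305,.065,155)"
```

```text
to [-0.0021 -0.0021  0.062 ] turn [ 0.03 -0.01  0.19] | tool pos [ 0.5938 -0.0277  0.196 ] yaw now 155.19 t 26.68 f [ 0.1 -0.2  0.4] gap 0.0577
```

Emit:
drive_tool:
  targets: [-0.002,-0.002,0.03,0,0,0,0,0,0.022,0,0,0,0,0,0.009,0,0,0,0,0,0,0,0,0]

```text
clock: 27.02
tool_pos: [0.5938, -0.0308, 0.1329]
tool_rot: [-0.002, 0.215, 0.977, -0.0]
ft_force: [-0.3, 0.3, 0.8]
finger_gap: 0.632
gripper_force: 0.0
```

Emit:
drive_tool:
  targets: [0,0,0,0,0,0,0,0,0,0,0,0,0,0,0,0,0,0,0,0,0,0,0,0,0,0,0,0,0,0]
  fingers: 0.03

```text
clock: 27.43
tool_pos: [0.5958, -0.0315, 0.1361]
tool_rot: [0.001, 0.216, 0.976, 0.001]
ft_force: [-0.2, 1.7, 4.7]
finger_gap: 0.472
gripper_force: 15.0
```

Emit:
drive_tool:
  targets: [0,0,-0.01,0,0,0,0,0,-0.025,0,0,0,0,0,-0.025,0,0,0,0,0,0,0,0,0,0,0,0,0,0,0]

```text
clock: 27.85
tool_pos: [0.5957, -0.0325, 0.1963]
tool_rot: [0.001, 0.216, 0.976, -0.0]
ft_force: [0.1, -0.3, -1.0]
finger_gap: 0.477
gripper_force: 15.0
```

```bash
python3 n.py 4; python3 -c "
from h import *
c=shot('top','t9');print(*rolls(c,.019,.03,(.42,.70,.17,.40)),sep='\n')"
```

```text
to [0.2672 0.2463 0.0986] turn [0.   0.15 0.  ] | tool pos [ 0.5957 -0.0325  0.1963] yaw now 155.0 t 27.85 f [ 0.1 -0.3 -1. ] gap 0.0438
14.999621221795678
((0.5518348813056946, 0.42714354395866394), (0.07828661799430847, 0.3889627754688263), 82.52791595458984, 2222)
((0.5488510131835938, 0.2719854712486267), (0.14099708199501038, 0.2561092674732208), 65.02911376953125, 1505)
((0.5713261365890503, 0.2590391933917999), (0.042332783341407776, 0.08943593502044678), 89.81715393066406, 631)
(array([0.6349, 0.3855]), array([0.13 , 0.029]), 125)
(array([0.556 , 0.2794]), array([0.272, 0.217]), 659)
(array([0.6348, 0.2231]), array([0.042, 0.043]), 304)
(array([0.5953, 0.2589]), array([0.042, 0.042]), 311)
(array([0.5151, 0.2144]), array([0.19 , 0.088]), 281)
(array([0.5481, 0.2604]), array([0.043, 0.04 ]), 300)
(array([0.5096, 0.2992]), array([0.042, 0.043]), 323)
```

View pics/t9.png

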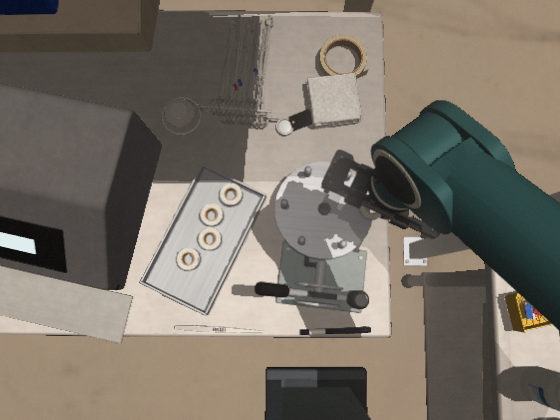

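Four rolls are in the tray at (231,194), (211,215), (209,238) and (188,259), and the fifth is in the gripper. I'll place it.

Emit:
drive_tool:
  targets: [0.0267,0.0246,0,0,0,0,0.0267,0.0246,0,0,0,0,0.0267,0.0246,0,0,0,0,0.0267,0.0246,0,0,0,0,0.0267,0.0246,0,0,0,0,0.0267,0.0246,0,0,0,0,0.0267,0.0246,0,0,0,0,0.0267,0.0246,0,0,0,0,0.0267,0.0246,0,0,0,0,0.0267,0.0246,0,0,0,0]

```text
clock: 28.78
tool_pos: [0.4557, 0.3043, 0.1936]
tool_rot: [-0.001, 0.216, 0.976, -0.001]
ft_force: [0.3, -0.4, -0.9]
finger_gap: 0.469
gripper_force: 15.0
```

Emit:
drive_tool:
  targets: [0,0,0,0,0,0,0,0,0,0,0,0,0,0,0,0,0,0]

```text
clock: 29.03
tool_pos: [0.4568, 0.3028, 0.1937]
tool_rot: [-0.0, 0.216, 0.976, -0.001]
ft_force: [-0.3, 0.5, -1.1]
finger_gap: 0.475
gripper_force: 15.0
```

```bash
python3 n.py 4
```

```text
to [-0.0006  0.0013  0.0967] turn [-0.13 -0.02  0.05] | tool pos [0.4568 0.3028 0.1937] yaw now 155.05 t 29.03 f [-0.3  0.5 -1.1] gap 0.0436
14.999504070729017
((0.5747112035751343, 0.25980710983276367), (0.13937953114509583, 0.1998572051525116), 64.63762664794922, 1103)
((0.5713227987289429, 0.25918325781822205), (0.042699966579675674, 0.08921700716018677), 89.56017303466797, 626)
((0.6418771743774414, 0.38453561067581177), (0.0034387577325105667, 0.20021593570709229), 77.92982482910156, 316)
```

Emit:
drive_tool:
  targets: [0,0.001,0.033,0,0,0,0,0,0.033,0,0,0,0,0,0.019,0,0,0,0,0,0.006,0,0,0,0,0,0.004,0,0,0,0,0,0,0,0,0]

```text
clock: 29.58
tool_pos: [0.4579, 0.3037, 0.0996]
tool_rot: [-0.0, 0.217, 0.976, -0.0]
ft_force: [0.3, 0.7, -0.4]
finger_gap: 0.473
gripper_force: 15.0
```

Emit:
drive_tool:
  targets: [0,0,0,0,0,0,0,0,0,0,0,0,0,0,0,0,0,0,0,0,-0.005,0,0,0,0,0,-0.03,0,0,0,0,0,-0.04,0,0,0,0,0,-0.04,0,0,0,0,0,-0.04,0,0,0,0,0,-0.035,0,0,0,0,0,0,0,0,0]
  fingers: 0.058

```text
clock: 30.42
tool_pos: [0.4585, 0.3073, 0.2972]
tool_rot: [0.004, 0.216, 0.976, 0.004]
ft_force: [0.3, 0.8, 0.2]
finger_gap: 0.632
gripper_force: 0.0
```

Emit:
drive_tool:
  targets: [-0.0127,-0.0337,0,0,0,0,-0.0127,-0.0337,0,0,0,0,-0.0127,-0.0337,0,0,0,0,-0.0127,-0.0337,0,0,0,0,-0.0127,-0.0337,0,0,0,0,-0.0127,-0.0337,0,0,0,0,-0.0127,-0.0337,0,0,0,0,-0.0127,-0.0337,0,0,0,0,-0.0127,-0.0337,0,0,0,0,0,0,0,0,0,0]
  fingers: 0.0

```text
clock: 31.25
tool_pos: [0.4325, -0.026, 0.2889]
tool_rot: [-0.001, 0.222, 0.975, -0.002]
ft_force: [0.4, 0.4, -0.7]
finger_gap: 0.007
gripper_force: 0.0
```

Emit:
drive_tool:
  targets: [0,0,0,0,0,0,0,0,0,0,0,0,0,0,0,0,0,0,0,0,0,0,0,0]

```text
clock: 31.58
tool_pos: [0.4329, -0.0171, 0.29]
tool_rot: [0.0, 0.215, 0.977, -0.0]
ft_force: [0.1, -0.0, -1.0]
finger_gap: 0.007
gripper_force: 0.0
```

Run:
```python
from h import *
to(.433,-.020,.105,155);print(pose()[0]['joint_positions'])
c=shot('top','t10');print(*tray(c),sep='\n');print(*rolls(c,.019,.03,(.42,.70,.17,.40)),sep='\n')
w=shot('wrist','w10');print('btn',*rolls(w,.078,.092,(.38,.48,-.07,.03)),sep='\n')
s=shot('side');print('btn side',*rolls(s,.078,.092,(.38,.48,-.07,.03)),sep='\n')
cv2.imwrite('pics/tw10.png',np.hstack([cv2.resize(c['frame'][150:330,120:400],(400,257)),cv2.resize(w['frame'],(400,300))[:257]]))
```

```text
to [-0.0012 -0.0026  0.116 ] turn [-0.    0.03  0.23] | tool pos [ 0.4329 -0.0171  0.29  ] yaw now 155.23 t 31.58 f [ 0.1 -0.  -1. ] gap 0.0007
[ 1.12826417  0.54537984 -1.45029733  2.06382559  0.61908849  1.09304682
  0.52022119]
((0.5509848594665527, 0.42719346284866333), (0.07792780548334122, 0.38699498772621155), 82.57288360595703, 2233)
((0.5489503145217896, 0.27133694291114807), (0.14089368283748627, 0.2566240429878235), 64.6795425415039, 1862)
((0.5714139938354492, 0.25928938388824463), (0.04230602830648422, 0.0889977440237999), 89.58798217773438, 625)
(array([0.6341, 0.3857]), array([0.13 , 0.028]), 122)
(array([0.5562, 0.2792]), array([0.272, 0.217]), 683)
(array([0.6349, 0.2232]), array([0.042, 0.043]), 303)
(array([0.5951, 0.2591]), array([0.042, 0.042]), 310)
(array([0.5151, 0.2144]), array([0.19 , 0.089]), 283)
(array([0.548 , 0.2603]), array([0.042, 0.04 ]), 299)
(array([0.5096, 0.3001]), array([0.042, 0.042]), 319)
(array([0.4588, 0.3031]), array([0.041, 0.043]), 331)
btn
(array([0.4221, 0.0249]), array([0.005, 0.009]), 64)
(array([ 0.4335, -0.0164]), array([0.023, 0.023]), 537)
(array([0.4542, 0.0231]), array([0.005, 0.014]), 90)
btn side
(array([0.4231, 0.0247]), array([0.004, 0.01 ]), 36)
(array([0.4557, 0.0222]), array([0.005, 0.015]), 41)
(array([ 0.4345, -0.0176]), array([0.023, 0.025]), 223)
```

View pics/tw10.png

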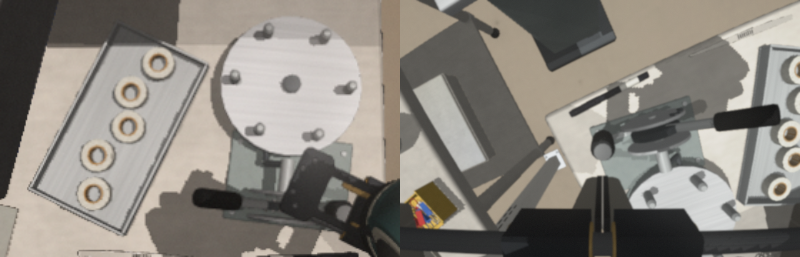

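All five rolls lie flat in the tray and the spindles are empty. The lever is still up, and the button is at (0.434, -0.017). I'll turn the wrist back to take joint 3 away from its limit, then go down to just above the cap.

Emit:
drive_tool:
  targets: [0,0,0,0,0,7.1,0,0,0,0,0,7.1,0,0,0,0,0,7.1,0,0,0,0,0,7.1,0,0,0,0,0,7.1,0,0,0,0,0,7.1,0,0,0,0,0,7.1,0,0,0,0,0,7.1,0,0,0,0,0,7.1,0,0,0,0,0,7.1]

```text
clock: 32.57
tool_pos: [0.4329, -0.018, 0.2899]
tool_rot: [0.0, 0.744, 0.668, -0.0]
ft_force: [-0.5, -0.1, -0.4]
finger_gap: 0.006
gripper_force: 0.0
```

Emit:
drive_tool:
  targets: [0,0,0.03,0,0,0,0,0,0.03,0,0,0,0,0,0.03,0,0,0,0,0,0,0,0,0,0,0,0,0,0,0]

```text
clock: 32.98
tool_pos: [0.4324, -0.0176, 0.1995]
tool_rot: [-0.001, 0.742, 0.67, -0.001]
ft_force: [0.7, -0.5, 0.7]
finger_gap: 0.007
gripper_force: 0.0
```

Run:
```python
from h import *
to(.434,-.017,.105,83);print(pose()[0]['joint_positions'])
```

```text
to [0.0007 0.0016 0.0254] turn [-0.15 -0.05  1.18] | tool pos [ 0.4324 -0.0176  0.1995] yaw now 84.18 t 32.98 f [ 0.7 -0.5  0.7] gap 0.0006
[ 0.80515306  0.46546438 -0.99447908  2.15208301  0.54767157  0.80383158
 -0.63971835]
```

Emit:
drive_tool:
  targets: [0.0007,0.0016,0.015,0,0,0,0,0,0.009,0,0,0,0,0,0.003,0,0,0,0,0,0.002,0,0,0,0,0,0.0015,0,0,0,0,0,0,0,0,0]

```text
clock: 33.48
tool_pos: [0.4351, -0.0181, 0.17]
tool_rot: [0.001, 0.743, 0.669, 0.0]
ft_force: [1.0, 1.0, 3.2]
finger_gap: 0.006
gripper_force: 1.5
```

Emit:
drive_tool:
  targets: [0,0,0.0015,0,0,0,0,0,0,0,0,0,0,0,0,0,0,0]

```text
clock: 33.73
tool_pos: [0.4351, -0.0181, 0.1682]
tool_rot: [0.0, 0.743, 0.669, 0.001]
ft_force: [1.1, 0.6, 4.1]
finger_gap: 0.004
gripper_force: 1.9
```

Run:
```python
from h import *
np.set_printoptions(precision=4,suppress=True)
to(.434,-.017,.0975,83)
c=shot('top');P=cloud(c)
print('raised lever pts',[(round(z0,2),int(((P[...,0]>.44)&(P[...,0]<.475)&(P[...,1]>.10)&(P[...,1]<.22)&(P[...,2]>z0)&(P[...,2]<z0+.02)).sum())) for z0 in np.arange(.05,.2,.02)])
```

```text
to [ 0.001  -0.0012  0.0017] turn [ 0.08 -0.01  1.04] | tool pos [ 0.4351 -0.0181  0.1682] yaw now 84.04 t 33.73 f [1.1 0.6 4.1] gap 0.0004
raised lever pts [(np.float64(0.05), 476), (np.float64(0.07), 82), (np.float64(0.09), 0), (np.float64(0.11), 0), (np.float64(0.13), 0), (np.float64(0.15), 0), (np.float64(0.17), 0), (np.float64(0.19), 0)]
```

The lever has fallen. I'll press a touch further, hold until it rests, then withdraw.

Emit:
drive_tool:
  targets: [0,0,0.001,0,0,0,0,0,0,0,0,0,0,0,0,0,0,0,0,0,0,0,0,0,0,0,0,0,0,0,0,0,0,0,0,0,0,0,0,0,0,0,0,0,0,0,0,0,0,0,0,0,0,0]

```text
clock: 34.53
tool_pos: [0.4349, -0.0182, 0.1669]
tool_rot: [0.0, 0.743, 0.669, 0.0]
ft_force: [3.1, 1.2, 4.9]
finger_gap: 0.005
gripper_force: 2.2
```

Emit:
drive_tool:
  targets: [0,0,-0.005,0,0,0,0,0,-0.01,0,0,0,0,0,-0.03,0,0,0,0,0,-0.04,0,0,0,0,0,-0.04,0,0,0,0,0,-0.02,0,0,0,0,0,0,0,0,0]

```text
clock: 35.12
tool_pos: [0.435, -0.0179, 0.3152]
tool_rot: [0.002, 0.743, 0.669, 0.0]
ft_force: [1.4, 0.1, 0.3]
finger_gap: 0.005
gripper_force: 0.0
```

Emit:
drive_tool:
  targets: [-0.035,0,0,0,0,0,-0.035,0,0,0,0,0,-0.035,0,0,0,0,0,-0.035,0,0,0,0,0,-0.03,0,0,0,0,0,0,0,0,0,0,0,0,0,0,0,0,0,0,0,0,0,0,0,0,0,0,0,0,0]

```text
clock: 35.87
tool_pos: [0.4165, -0.1857, 0.3113]
tool_rot: [-0.001, 0.742, 0.67, -0.0]
ft_force: [0.3, -0.4, 0.1]
finger_gap: 0.004
gripper_force: 0.0
```

Run:
```python
from h import *
np.set_printoptions(precision=4,suppress=True)
c=shot('top','t12');print(*tray(c),sep='\n');print(*rolls(c,.019,.03,(.42,.70,.17,.40)),sep='\n')
print(pose()[0])
s=shot('side');P=cloud(s)
m=(P[...,0]>.435)&(P[...,0]<.48)&(P[...,1]>.12)&(P[...,1]<.22)&(P[...,2]>.03)&(P[...,2]<.2);q=P[m]
for y in np.arange(.12,.21,.015):
    k=q[(q[:,1]>y)&(q[:,1]<y+.015)];print(y,len(k),k[:,2].max() if len(k) else 0)
print('btn',*rolls(s,.078,.092,(.38,.48,-.07,.03)),sep='\n')
cv2.imwrite('pics/ts12.png',np.hstack([cv2.resize(c['frame'][150:330,120:400],(400,257)),cv2.resize(s['frame'][150:330,150:430],(400,257))]))
```

```text
((0.5517064332962036, 0.4272780418395996), (0.07776510715484619, 0.38903695344924927), 82.46240997314453, 2221)
((0.5494675040245056, 0.27249598503112793), (0.14255408942699432, 0.25632911920547485), 65.01421356201172, 1850)
((0.5712296366691589, 0.2593647837638855), (0.04268568381667137, 0.08891068398952484), 89.28878021240234, 631)
(array([0.6352, 0.3858]), array([0.128, 0.028]), 130)
(array([0.5563, 0.2793]), array([0.273, 0.217]), 673)
(array([0.6349, 0.2231]), array([0.041, 0.043]), 302)
(array([0.5945, 0.2591]), array([0.042, 0.043]), 315)
(array([0.515 , 0.2144]), array([0.189, 0.089]), 272)
(array([0.548 , 0.2602]), array([0.042, 0.041]), 302)
(array([0.5096, 0.3   ]), array([0.042, 0.043]), 324)
(array([0.4587, 0.3031]), array([0.041, 0.043]), 326)
{'clock': 35.9167, 'joint_positions': array([ 1.3268,  0.3329, -1.1374,  1.9966,  0.3531,  1.0305, -0.078 ]), 'qvel': array([-0.0051, -0.0017,  0.0021, -0.0062,  0.0029, -0.002 ,  0.0013]), 'effort': array([  0.3406, -26.3465,  -7.2563, -22.2948,  -0.0477,   0.0268,
        -0.0025]), 'tool_pos': array([ 0.4167, -0.1858,  0.3115]), 'tool_rot': array([-0.0005,  0.7421,  0.6703, -0.0003]), 'ft_force': array([ 0.0218, -0.4701, -0.1218]), 'moment': array([ 0.0027, -0.0589,  0.004 ]), 'gripper_force': 0.0, 'finger_gap': 0.0017852243559711401}
0.12 38 0.07066946304307437
0.135 102 0.07089248759397226
0.15000000000000002 55 0.07147375992085947
0.16500000000000004 58 0.07075299711037791
0.18000000000000005 51 0.07048494889042844
0.19500000000000006 4 0.06885465614167696
btn
(array([0.4232, 0.0244]), array([0.005, 0.011]), 36)
(array([0.4556, 0.022 ]), array([0.005, 0.015]), 38)
(array([ 0.4346, -0.0172]), array([0.023, 0.025]), 225)
```

View pics/ts12.png

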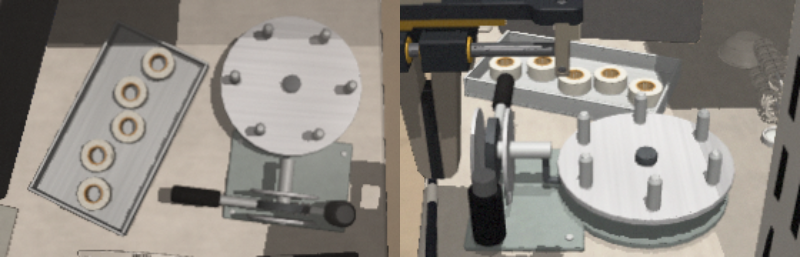

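The lever is level (handle top at 71 mm along its whole length), the button is up, all five rolls lie flat in the standing tray, and the arm is clear of everything. Handing in.

```bash
python3 -c "
from rig import ctrl
print(ctrl.close_job())"
```

```text
the job is handed in; nothing more can be done
None
```

The job is done and handed in: the lever was held on the third notch, all five rolls then went flat into the tray, the release button dropped the lever fully to rest, and the tray stands flat.

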